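Turn a batch of watch movements over with the hinged turnover tray

TASK

Turn all three watch movements over with the hinged two-leaf tray: swing the empty leaf over so it lies face-down on the leaf that holds the movements, then hold both leaves shut together by their joined grip bar and swing the pair right over to the empty leaf's side. Leave the pair lying closed and flat there, with the formerly empty leaf underneath and every movement in its pockets, and spill none on the way.

Things in the scene. Friction and masses are not known exactly. Their poses are not given: they have to be found in the camera images.
- turnover: hinged two-leaf tray opening like a book; dark steel base 118x124x12 mm, fixed. Origin: on the bench under mid hinge pin; x along the pin, y to the side where the empty leaf opens, z up. Pin axis at z 30. Two bare aluminium leaves, 114 (x) by 44 (8 to 52 off the pin), 14 thick, faces in the pin's plane; 3 pockets each, 30 across, 5 deep, at x -36, 0, 36, 30 off the pin. No other tray has a hinge or bar
- empty_leaf (a joint): leaf with empty pockets: 0 flat, face up, at +y (starts 0 to 0.4 rad); pi folded onto the -y side. Its half of the round grip bar (10 mm thick, along x, from x 1.5 to 41, arm at x 38; 44 mm open between bar and leaf edge) is at y = 96 cos(angle), z = 30 + 96 sin(angle) mm in the tray's frame. Stiff: stays where left, takes 3 N. A gripper pointing down can follow the arc; the bar turns in it
- full_leaf (a joint): leaf holding the movements: 0 flat, face up, at -y; pi folded onto the +y side. Stiff, 3 N. Its half bar, alike, from x -1.5 to -41 (arm at -38), is at y = -96 cos(angle), z = 30 + 96 sin(angle) mm. Leaves folded together: the halves stand end to end as one bar; grip both across x = 0. No latch: the movements fall out if this leaf turns over without the other held against it
- movement_a: a gilt watch movement, a thin round disc 26 mm across and 4 mm thick with its bridges up at the start, lying in the x = -36 mm pocket of the full leaf. Origin: centre of the underside; z out of the side that is up at the start
- movement_b: a gilt watch movement, a thin round disc 26 mm across and 4 mm thick with its bridges up at the start, lying in the middle pocket of the full leaf. Origin: centre of the underside; z out of the side that is up at the start
- movement_c: a gilt watch movement, a thin round disc 26 mm across and 4 mm thick with its bridges up at the start, lying in the x = +36 mm pocket of the full leaf. Origin: centre of the underside; z out of the side that is up at the start
There are look-alikes about, which are no part of the job. What is shaped like the movement_a but pink is not meant.

How it is judged:
By the outcome, as a careful person would: the job done as asked, in the order asked, and still so for the second after the job is handed in, with the robot touching nothing.
It also fails if it takes over 61 s, if anything falls off the work surface, if the arm or the gripper's body presses on something with over 40 N, if the wrist force passes 120 N, or if a joint passes its speed limit or range.

ROBOT

A 6-joint arm with a two-finger parallel gripper is mounted at the origin on a cart in front of the work surface, level with it; the furniture and walls round the work are solid. World frame = base frame: x ahead of the robot, y to its left, z up, the work surface at z = 0. Lengths are in mm, angles in rad, forces in N, time in s.
With the tool pointing down it reaches from about 325 to 750 mm from the base axis. Payload 7.6 kg.
Tool frame: the origin (TCP) lies on the centre line of the jaws, within the pads' length; the fingertips stand 17 mm ahead of it and the grasp point (between the pads) lies 2 mm behind it (r.tips_ahead is the distance from the TCP to the fingertips, in mm); z points along the fingers, y is the line along which they close (so a half turn about z gives the same grasp; the last joint's range is limited). The gripper opens to 85 mm and grips with 20 to 120 N. Pads are 22 mm wide; open, the fingers measure 114 mm over their backs; the gripper's body (76 mm by 85 mm) begins 54 mm behind the grasp point. The pads swing forward as they close: fully open they stand 13 mm farther back than shut.
Start: joints at [1.047, 0.052, 1.401, -0, 1.689, -0.07], TCP at [230.138, 471.89, 248.323] pointing down, gripper open.
Joint ranges: [-2.9, 2.9], [-0.91, 2.17], [0.12, 2.37], [-1.06, 4.2], [0.26, 2.73], [-2.93, 2.93]. Speed limits (rad/s): [2.57, 2.57, 3.01, 3.14, 3.14, 3.14].

INTERFACE

Orientations are given as a rotation vector (axis times angle).
In Python, from rig import r, ik, optics, finish_job, nets gives the robot as it stands. Calls block until the motion is done:
- r.movep(position, orientation): joint-space move of the TCP to a pose.
- r.move_linear(position, velocity=150, attitude=None, force_limit=None): straight line of the TCP; attitude=None keeps the orientation; velocity is the mean speed in mm/s. With force_limit (N) it stops when the force on the tool has changed by that much, and returns True; else False.
- r.movej(angles): joint-space move.
- r.set_gripper(opening, squeeze=None): finger opening in mm; squeeze is the grip in N (None keeps the last); returns when the fingers have stopped.
- r.sleep(seconds).
- ik(position, orientation): joint angles nearest the present ones, or None.
- optics.read_camera(name): name is "side" or "top" or "wrist"; returns a dict with "pixels" (384x512x3 uint8, blue, green, red), "range_z" (384x512 float32, mm along the optical axis (not along the pixel's ray), 0 where there is no reading), "K" (3x3 intrinsics, pixels), "D" ([k1, k2, p1, p2, k3] as OpenCV has them; the pictures are not rectified), "origin" and "orientation" of the camera in the world. Camera axes: x right, y down, z forward; pixel columns grow to the right and rows downward; lengths in mm; the calibration is good to about 2 mm. A picture is of the moment at which its call begins.
A pose or a line that the arm cannot do raises r.Unreachable and nothing moves.
- finish_job(): hands the job in; it is judged then, once.
Trained networks look in a picture, given as the dict that the camera call returned (one of the last four; its "shot" number tells which), for a name from the list of things; names that differ only in an ending like _2 or _b are one class to them, and where a whole thing is asked for, a point or a joint stands for the part that bears it (a point fixed in the world has none). Each returns a list of dicts, best first, with "score" (0 to 1); they miss things now and then, are a little off and sometimes report something else, mostly with a low value. They report only what shows in the picture. A call takes as long as a camera call. They do not tell look-alikes from the thing itself.
- nets.look_for(thing, picture): "extent" ([centre column, centre row, width, height] in pixels, round what is visible of it).
- nets.mark_of(thing, picture): "uv" ([column, row] in pixels: a listed point, or the origin of a listed thing).
Readings, each from a call of its own:
- r.get_clock(): time.
- r.get_q(): joint angles.
- r.get_joint_vel(): joint speeds.
- r.get_tau(): joint torques, N m.
- r.get_tool_pos(): TCP position.
- r.get_tool_rot(): TCP orientation.
- r.get_contact_force(): force on the tool from outside, world axes, zero at the start.
- r.get_wrist_torque(): the same for the moment, N m.
- r.get_grip_width(): finger opening in mm.
- r.get_grasp_force(): force on a finger pad.
Only numpy, scipy, OpenCV 4.12 (cv2) and the standard library are available. Lean on these libraries where they do the work, as an engineer would, in place of code of your own. Each camera call takes 0.05 s, during which the arm holds its last target. There are 200 camera calls.

## Working session

There is one attempt and no reset: what is moved stays moved. The work goes in short steps, each a Python script; the robot and the scene stay as the last script left them, time stands still between calls to the robot, and variables do not carry over. Pictures are saved under pics/ and viewed, at most 10 in all, crops included, and the job is handed in when it is done.

```bash
ls; mkdir -p pics
cat > h.py <<'E'
import numpy as np, cv2
from rig import r, ik, optics, finish_job, nets
from scipy.spatial.transform import Rotation as R
def cam_R(p):
    o=np.array(p["orientation"],float)
    return o if o.shape==(3,3) else R.from_rotvec(o).as_matrix()
def cloud(p):
    """world xyz for each pixel, NaN where no range"""
    h,w=p["range_z"].shape
    uv=np.stack(np.meshgrid(np.arange(w),np.arange(h)),-1).reshape(-1,1,2).astype(np.float64)
    n=cv2.undistortPoints(uv,np.array(p["K"],float),np.array(p["D"],float)).reshape(h,w,2)
    z=p["range_z"].astype(float); z=np.where(z>0,z,np.nan)
    c=np.dstack([n*z[...,None],z])
    return c@cam_R(p).T+np.array(p["origin"])
E
cat > a.py <<'E'
from h import *
ims=[]
for n in ("top","side"):
    p=optics.read_camera(n); c=cloud(p)
    print(n,np.array(p["origin"]).round(),np.array(p["orientation"]).round(2).tolist())
    cv2.imwrite(f"pics/{n}0.png",cv2.resize(p["pixels"],(800,600)))
    np.savez(f"{n}.npz",c=c,px=p["pixels"])
    for t in ("turnover","empty_leaf","full_leaf","movement_a"):
        for d in nets.mark_of(t,p)[:5]:
            u,v=np.array(d["uv"]).round().astype(int); ok=0<=u<512 and 0<=v<384
            print(t,"mark",round(d["score"],2),(u,v),c[v,u].round() if ok else "")
        for d in nets.look_for(t,p)[:3]: print(t,"box",round(d["score"],2),np.round(d["extent"]))
print(r.get_clock(), r.get_tool_rot())
E
python3 a.py
```

```text
pics
top [353.  43. 905.] [-2.1, 2.16, -0.12]
turnover mark 0.59 (np.int64(341), np.int64(175)) [ 523. -106.   32.]
turnover box 0.57 [346. 175. 102.  66.]Traceback (most recent call last):
  File "a.py", line 9, in <module>
    for d in nets.mark_of(t,p)[:5]:
             ~~~~~~~~~~~~^^^^^
ValueError: it knows: movement, turnover
```

```bash
sed -i 's/"empty_leaf","full_leaf",//' a.py; python3 a.py
```

```text
top [353.  43. 905.] [-2.1, 2.16, -0.12]
turnover mark 0.66 (np.int64(340), np.int64(175)) [ 523. -104.   33.]
turnover box 0.71 [346. 174. 103.  66.]
movement_a mark 0.62 (np.int64(361), np.int64(232)) [ 408. -144.    7.]
movement_a mark 0.6 (np.int64(300), np.int64(239)) [397. -19.   3.]
movement_a mark 0.56 (np.int64(364), np.int64(187)) [ 498. -152.   29.]
movement_a mark 0.49 (np.int64(356), np.int64(156)) [ 564. -140.   25.]
movement_a mark 0.48 (np.int64(358), np.int64(170)) [ 533. -142.   29.]
movement_a box 0.6 [302. 242.  15.  16.]
movement_a box 0.55 [357. 155.  12.  12.]
movement_a box 0.53 [360. 173.  12.  10.]
side [  32. -631.  416.] [-1.91, 0.57, -0.37]
turnover mark 0.74 (np.int64(344), np.int64(251)) [ 491. -149.   29.]
turnover box 0.94 [347. 238. 105.  80.]
movement_a mark 0.66 (np.int64(251), np.int64(250)) [391. -26.   4.]
movement_a mark 0.63 (np.int64(346), np.int64(251)) [ 494. -151.   29.]
movement_a mark 0.6 (np.int64(300), np.int64(285)) [ 397. -158.    5.]
movement_a mark 0.53 (np.int64(375), np.int64(237)) [ 564. -145.   29.]
movement_a mark 0.53 (np.int64(284), np.int64(268)) [ 409. -100.    0.]
movement_a box 0.6 [250. 250.  16.   7.]
movement_a box 0.51 [302. 285.  15.   9.]
movement_a box 0.44 [380. 236.  14.   6.]
0.65 [7.06600537e-01 3.06100936e+00 2.36012672e-04]
```

View pics/top0.png

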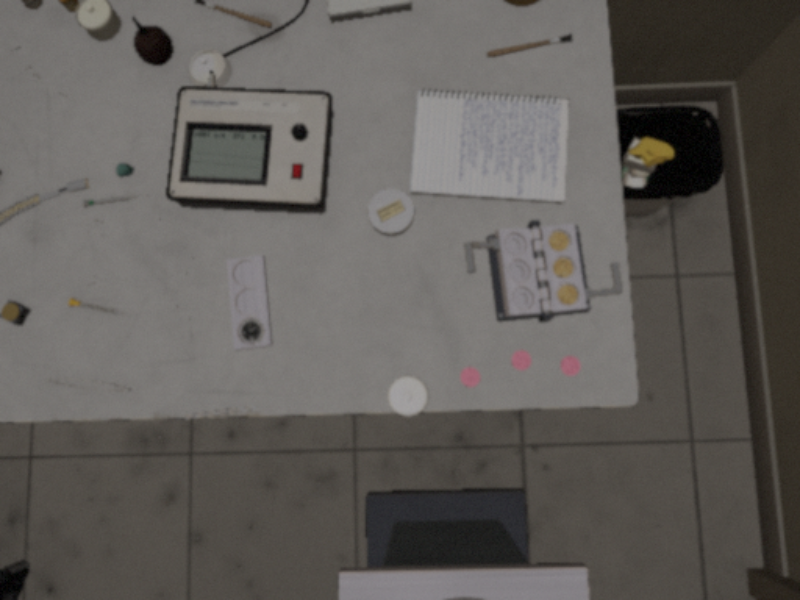

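The tray is at upper right: its hinge pin is near (541,270), with the empty leaf on the left and its bar at (470,257). The gilt discs are at (560,240), (563,266) and (568,293), and the full bar is at (618,280). The pink look-alikes lie below. So tray x is roughly world +x.

```bash
cat > b.py <<'E'
from h import *
import sys
def gilt(p,zp=29.):
    """world centres of gilt discs, ray-intersected with plane z=zp, sorted by x"""
    b,g,rr=[p["pixels"][...,i].astype(int) for i in range(3)]
    m=((g-b>25)&(rr-g<60)&(rr>g)).astype(np.uint8)
    n,l,s,ce=cv2.connectedComponentsWithStats(m)
    out=[]
    for i in range(1,n):
        if s[i,4]<30: continue
        q=cv2.undistortPoints(ce[i].reshape(1,1,2),np.array(p["K"],float),np.array(p["D"],float)).ravel()
        d=cam_R(p)@[*q,1]; o=np.array(p["origin"])
        w=o+d*(zp-o[2])/d[2]
        out.append((w.round(1),s[i,4],ce[i].round(),s[i,:4]))
    return out
if __name__=="__main__":
    for n in sys.argv[1:]:
        p=optics.read_camera(n)
        for x in gilt(p): print(n,*x)
        c=cloud(p)
        # bar points: above bench, near expected
        for s,nm in((1,"empty"),(-1,"full")):
            y0=-115+s*96
            k=(abs(c[...,1]-y0)<22)&(abs(c[...,0]-530)<50)&(c[...,2]>14)&(c[...,2]<90)
            q=c[k]; print(nm,len(q)); 
            if len(q): print(np.percentile(q,[0,5,25,50,75,95,100],axis=0).round())
E
python3 b.py top side
python3 -c "
import cv2,numpy as np
a=np.load('side.npz')['px'][170:300,270:430];cv2.imwrite('pics/s1.png',cv2.resize(a,None,fx=5,fy=4.6))"
```

```text
top [ 685.9 -275.4   29. ] 360 [418.  96.] [402  87  30  20]
top [ 566.9 -142.3   29. ] 99 [357. 154.] [352 149  12  11]
top [ 531.2 -145.8   29. ] 97 [360. 171.] [355 166  11  11]
top [ 495.4 -149.5   29. ] 104 [363. 188.] [357 183  12  11]
top [496.1 593.4  29. ] 69 [  6. 199.] [  2 195   9   9]
empty 124
[[522. -39.  44.]
 [524. -37.  49.]
 [535. -27.  57.]
 [547. -24.  60.]
 [557. -21.  61.]
 [562. -18.  62.]
 [565. -16.  65.]]
full 129
[[ 492. -218.   24.]
 [ 493. -216.   27.]
 [ 496. -213.   30.]
 [ 503. -211.   33.]
 [ 520. -205.   35.]
 [ 531. -192.   36.]
 [ 535. -189.   38.]]
side [1182.5 1320.7   29. ] 34 [245.  77.] [241  75   8   6]
side [ 567.5 -142.7   29. ] 64 [376. 236.] [369 234  14   6]
side [ 531.8 -146.5   29. ] 73 [362. 243.] [355 240  14   7]
side [ 496.  -149.3   29. ] 77 [347. 250.] [340 247  14   7]
empty 134
[[522. -40.  44.]
 [524. -38.  48.]
 [534. -29.  54.]
 [548. -26.  58.]
 [557. -25.  60.]
 [561. -22.  62.]
 [565. -20.  63.]]
full 210
[[ 492. -220.   22.]
 [ 493. -219.   25.]
 [ 495. -217.   29.]
 [ 502. -215.   32.]
 [ 518. -207.   35.]
 [ 532. -193.   36.]
 [ 536. -189.   37.]]
```

View pics/s1.png

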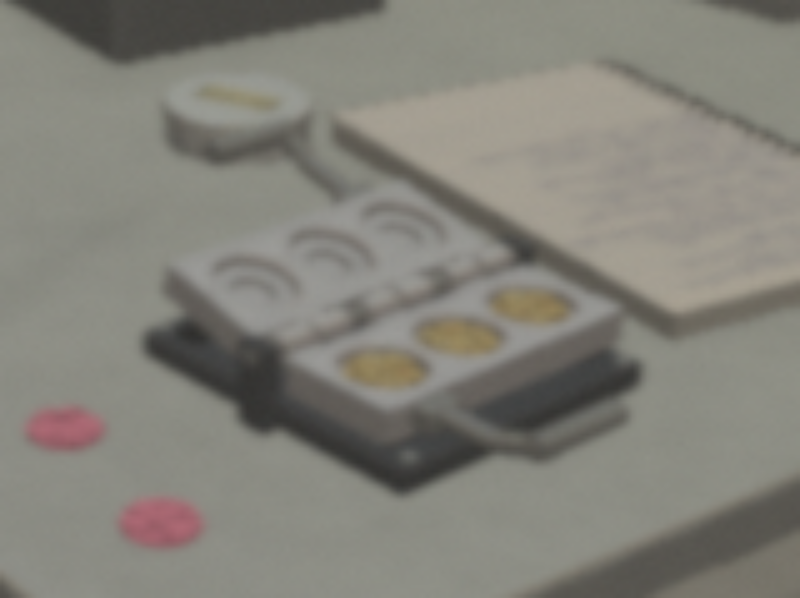

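```bash
cat >> h.py <<'E'
TH=0.098; O=np.array([528.5,-116.2,0.])
def T(x,y,z): return O+np.array([np.cos(TH)*x-np.sin(TH)*y,np.sin(TH)*x+np.cos(TH)*y,z])
def rot(s=1):
    y=s*np.array([-np.sin(TH),np.cos(TH),0]); z=np.array([0,0,-1.])
    return R.from_matrix(np.column_stack([np.cross(y,z),y,z])).as_rotvec()
E
cat > c.py <<'E'
from h import *
from b import gilt
for s in(1,-1):
    print(s,[None if (j:=ik(T(x,y,z),rot(s))) is None else np.round(j,2).tolist() for x,y,z in((20,92,54),(20,0,124),(0,-96,28),(0,96,28),(0,0,230))])
s=min((1,-1),key=lambda s:abs(np.array(ik(T(20,60,200),rot(s)))[5]))
print("use",s)
r.set_gripper(30,40)
r.movep(T(15,40,220),rot(s))
p=optics.read_camera("wrist"); print(p["origin"]); c=cloud(p); np.savez("w.npz",c=c,px=p["pixels"])
for x in gilt(p): print(*x)
cv2.imwrite("pics/w0.png",cv2.resize(p["pixels"],(800,600)))
print(r.get_clock(),r.get_tool_pos(),T(15,40,220))
E
python3 c.py
```

```text
1 [[-0.11, 0.25, 1.58, 0.0, 1.31, -1.78], [-0.27, 0.22, 1.46, 0.0, 1.45, -1.94], [-0.44, 0.38, 1.48, 0.0, 1.28, -2.11], [-0.11, 0.23, 1.66, 0.0, 1.25, -1.78], [-0.28, 0.1, 1.38, 0.0, 1.66, -1.95]]
-1 [[-0.11, 0.25, 1.58, 0.0, 1.31, 1.36], [-0.27, 0.22, 1.46, 0.0, 1.45, 1.2], [-0.44, 0.38, 1.48, 0.0, 1.28, 1.03], [-0.11, 0.23, 1.66, 0.0, 1.25, 1.36], [-0.28, 0.1, 1.38, 0.0, 1.66, 1.19]]
use -1
[623.67255356 -65.47550423 345.84036674]
[ 717.  -228.6   29. ] 34 [439.   1.] [435   0  10   4]
[620.9  74.1  29. ] 507 [108.  74.] [89 59 38 30]
[ 569.6 -142.    29. ] 492 [323. 148.] [310 136  26  25]
[ 533.9 -145.3   29. ] 441 [320. 182.] [308 170  25  24]
[ 498.3 -148.9   29. ] 405 [318. 213.] [307 203  23  22]
3.625 [539.62443205 -74.10003708 220.05187425] [539.51429923 -74.92427817 220.        ]
```

View pics/w0.png

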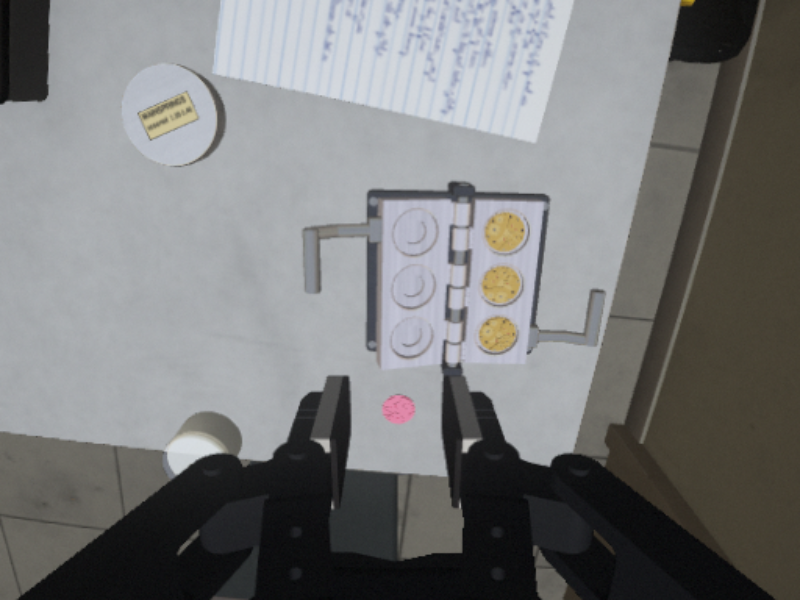

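The wrist view shows the empty bar at (312,262), the full bar at (595,318) and the discs near (502,285), which agrees with my estimate. Next I get the bar angle and grasp it.

```bash
sed -i 's/528.5,-116.2/529.3,-115.9/' h.py
cat > d.py <<'E'
from h import *
c=np.load("w.npz")["c"]
M=np.array([[np.cos(TH),np.sin(TH)],[-np.sin(TH),np.cos(TH)]])
q=c.copy(); q[...,:2]=(c[...,:2]-O[:2])@M.T
for s in(1,-1):
    k=(s*q[...,0]>8)&(s*q[...,0]<32)&(abs(s*q[...,1]-95)<12)&(q[...,2]>20)
    w=q[k]; print(s,len(w),np.percentile(w,[5,50,95],axis=0).round(1).tolist())
k=(abs(q[...,0])<50)&(q[...,1]>10)&(q[...,1]<50)&(q[...,2]>25)&(q[...,2]<70)
w=q[k]; pf=np.polyfit(w[:,1],w[:,2],1); print("leaf slope",pf,np.arctan(pf[0]))
E
python3 d.py
```

```text
1 5235 [[8.8, 83.8, 249.8], [27.2, 88.7, 276.9], [28.3, 99.1, 288.2]]
-1 208 [[-30.6, -99.4, 30.6], [-20.0, -93.9, 34.1], [-9.1, -90.8, 35.8]]
leaf slope [ 0.30436596 26.57346079] 0.29545743321784457
```

```bash
cat >> h.py <<'E'
RT=rot(-1)
def bar(x,a,dz=-2): return T(x,96*np.cos(a),30+96*np.sin(a)+dz)   # a: angle measured from +y side
def f(): return np.round(r.get_contact_force(),1).tolist()
E
sed -i 's/(q\[...,2\]>20)/(q[...,2]>20)\&(q[...,2]<100)/' d.py
cat > e.py <<'E'
from h import *
a=0.29
r.movep(bar(19,a,40),RT)
print(f())
print(r.move_linear(bar(19,a),100,force_limit=8), r.get_tool_pos(), bar(19,a), f())
r.set_gripper(0,20); print(r.get_grip_width(),r.get_grasp_force(),f(),r.get_clock())
E
python3 d.py; python3 e.py
```

```text
1 261 [[9.1, 86.9, 57.0], [20.4, 90.9, 59.7], [30.9, 95.7, 61.4]]
-1 208 [[-30.6, -99.4, 30.6], [-20.0, -93.9, 34.1], [-9.1, -90.8, 35.8]]
leaf slope [ 0.30436596 26.57346079] 0.29545743321784457
[0.1, -0.0, 0.1]
False [539.78905339 -22.82791674  56.35701354] [539.20809995 -22.49095629  55.45141361] [-0.8, 0.9, 0.5]
8.62969356794006 19.462226629257202 [1.0, -0.1, 2.2] 5.0917
```

```bash
cat >> h.py <<'E'
def swing(x,a0,a1,n,v=90):
    for i,a in enumerate(np.linspace(a0,a1,n+1)[1:]):
        hit=r.move_linear(bar(x,a),v,force_limit=30)
        print(round(a,2),hit,f(),round(r.get_grip_width(),1),round(r.get_clock(),1))
        if hit: break
E
cat > g.py <<'E'
from h import *
r.set_gripper(0,35)
swing(19,0.29,np.pi,15)
p=optics.read_camera("side"); cv2.imwrite("pics/s2.png",cv2.resize(p["pixels"][150:320,250:470],None,fx=3.6,fy=3.5))
E
python3 g.py
```

```text
0.48 False [3.1, 5.1, 2.8] 8.5 5.7
0.67 False [-0.4, 9.9, 8.1] 8.9 6.0
0.86 False [-6.0, 13.6, 15.7] 8.4 6.4
1.05 False [-8.7, 10.7, 22.2] 8.4 6.7
1.24 False [-11.3, 5.8, 22.7] 8.8 7.1
1.43 False [-11.0, 1.3, 19.4] 8.3 7.4
1.62 False [-9.7, -2.1, 15.0] 8.7 7.8
1.81 False [-8.0, -3.5, 11.5] 8.7 8.1
2.0 False [-6.4, -4.7, 7.1] 8.9 8.5
2.19 False [-6.8, -4.7, 5.6] 8.3 8.8
2.38 False [-4.9, -4.4, 0.2] 8.6 9.2
2.57 False [-6.2, -3.7, 1.1] 8.6 9.5
2.76 False [-6.7, -3.6, 0.1] 9.0 9.9
2.95 False [-3.6, -4.2, -0.8] 8.8 10.2
3.14 False [-4.0, -5.5, -3.0] 8.2 10.6
```

View pics/s2.png

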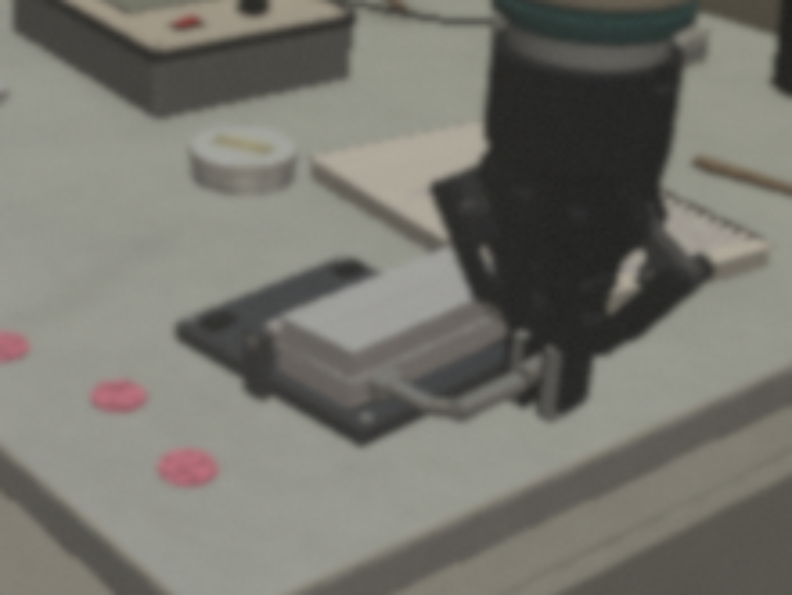

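The empty leaf lies folded on the full leaf, and the two half bars meet end to end at about (540,375). I press it shut and regrip across both halves.

```bash
cat > k.py <<'E'
from h import *
print(r.move_linear(bar(19,np.pi,-5),40,force_limit=10),f())
r.set_gripper(30); r.sleep(.2)
r.move_linear(bar(19,np.pi,45),120)
p=optics.read_camera("wrist"); cv2.imwrite("pics/w2.png",cv2.resize(p["pixels"],(800,600)))
r.move_linear(bar(0,np.pi,45),100)
print(r.move_linear(bar(0,np.pi),80,force_limit=8),f())
r.set_gripper(0,70); print(r.get_grip_width(),r.get_grasp_force(),f(),r.get_clock())
p=optics.read_camera("side"); cv2.imwrite("pics/s3.png",cv2.resize(p["pixels"][150:320,250:470],None,fx=3.6,fy=3.5))
E
python3 k.py
```

```text
False [-6.0, -5.2, 0.8]
False [0.2, 0.6, -0.1]
7.357362289579429 68.2871362566948 [0.2, -1.0, 3.1] 13.4333
```

View pics/w2.png

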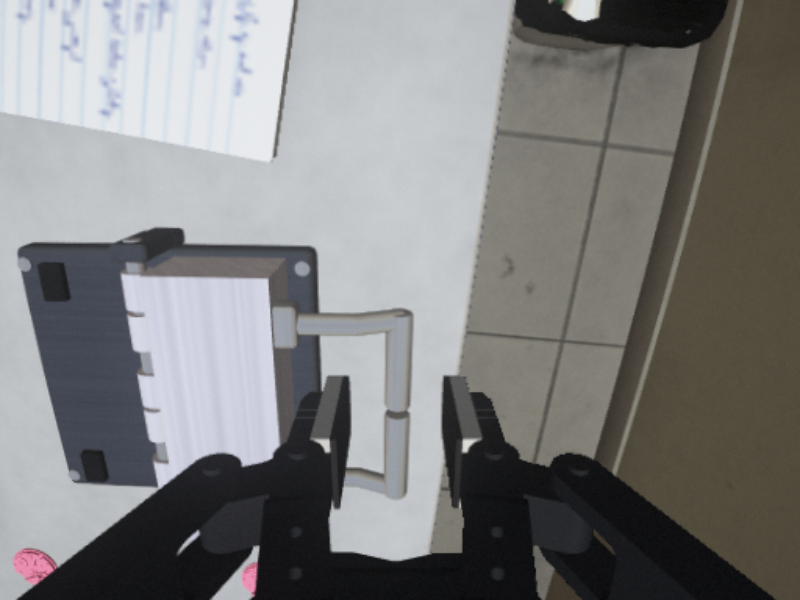

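View pics/s3.png

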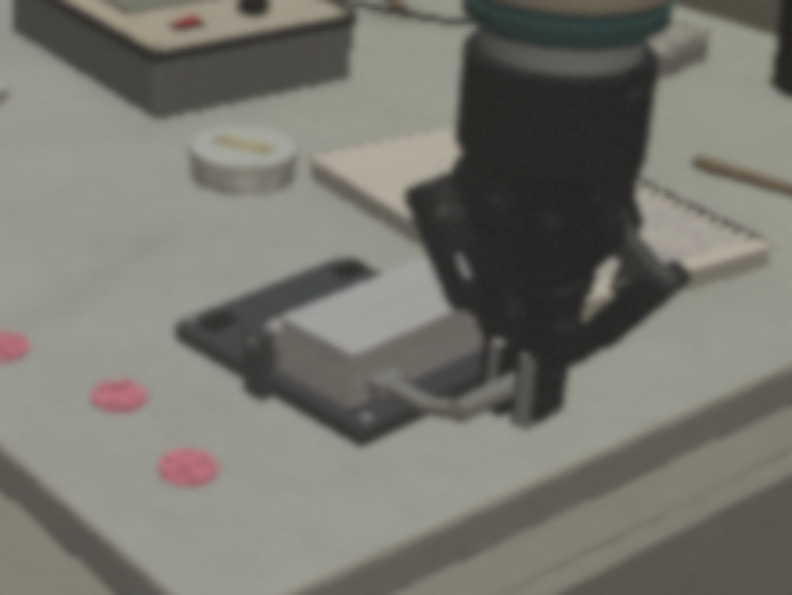

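The leaves are shut without a gap and the pads span the joint of the two half bars. Now I swing the pair.

```bash
cat > m.py <<'E'
from h import *
swing(0,np.pi,0,18,80)
p=optics.read_camera("side"); cv2.imwrite("pics/s4.png",cv2.resize(p["pixels"][150:320,250:470],None,fx=3.6,fy=3.5))
E
python3 m.py
```

```text
2.97 False [2.6, -3.5, 1.1] 7.5 13.8
2.79 False [3.3, -3.7, 0.8] 7.4 14.2
2.62 False [4.5, -4.1, -0.1] 7.6 14.6
2.44 False [1.6, -7.0, 6.2] 7.2 14.9
2.27 False [0.3, -3.6, 10.4] 7.0 15.3
2.09 False [1.5, -5.1, 10.3] 7.1 15.6
1.92 False [-1.0, -5.1, 14.9] 7.1 16.0
1.75 False [-0.6, -2.6, 15.6] 7.3 16.4
1.57 False [2.0, -1.1, 13.3] 7.3 16.7
1.4 False [4.9, 1.3, 11.9] 7.1 17.1
1.22 False [8.4, 0.8, 4.8] 7.1 17.4
1.05 False [10.9, 2.1, 4.0] 7.2 17.8
0.87 False [13.7, 2.1, -0.8] 7.5 18.1
0.7 False [13.2, -0.4, -1.3] 7.5 18.5
0.52 False [16.1, -1.7, -4.3] 7.3 18.9
0.35 False [16.4, -2.6, -5.5] 7.1 19.2
0.17 False [15.6, -3.0, -6.1] 7.3 19.6
0.0 False [14.5, -1.6, -3.7] 7.3 19.9
```

View pics/s4.png

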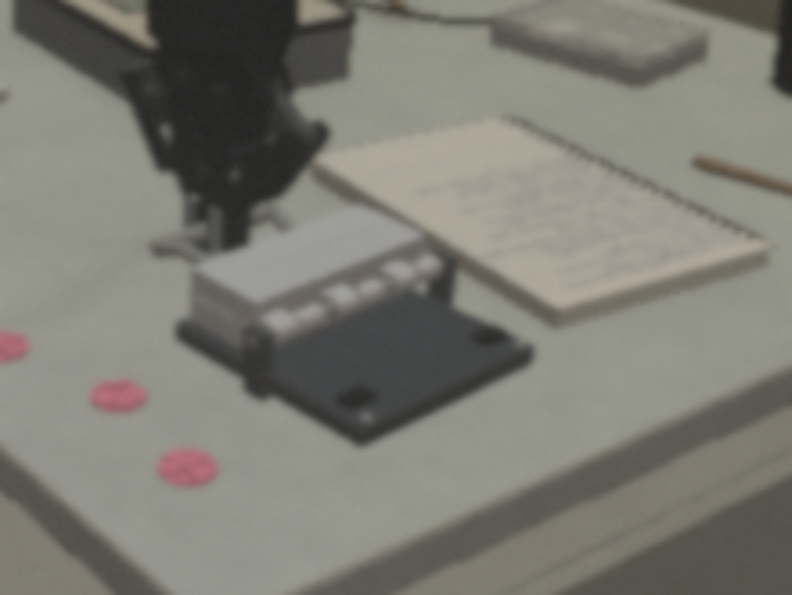

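The pair has gone over to the empty leaf's side, closed, with nothing spilled. I press it flat, release, retreat and check.

```bash
cat > n.py <<'E'
from h import *
print(r.move_linear(bar(0,0,-5),40,force_limit=12),f())
r.set_gripper(30); r.sleep(.2)
r.move_linear(bar(0,0,60),120)
r.movep(T(0,-20,230),RT)
p=optics.read_camera("wrist"); c=cloud(p); ims=p["pixels"]
M=np.array([[np.cos(TH),np.sin(TH)],[-np.sin(TH),np.cos(TH)]])
q=c.copy(); q[...,:2]=(c[...,:2]-O[:2])@M.T
k=(abs(q[...,0])<50)&(q[...,1]>14)&(q[...,1]<46)&(q[...,2]>25)&(q[...,2]<90)
w=q[k]; print("leaf back z = a*y+b",np.polyfit(w[:,1],w[:,2],1))
for lo,hi in((-34,-6),(6,34)):
    k=(q[...,0]>lo)&(q[...,0]<hi)&(abs(q[...,1]-96)<9)&(q[...,2]>20)&(q[...,2]<90)
    print("bar",k.sum(),np.median(q[k],axis=0).round(1) if k.any() else "")
s=optics.read_camera("side")["pixels"][150:320,250:470]
cv2.imwrite("pics/end.png",np.hstack([cv2.resize(ims,(400,300)),cv2.resize(s,(400,300))]))
print(r.get_clock())
E
python3 n.py
```

```text
False [2.2, -1.9, 17.0]
leaf back z = a*y+b [1.40079624e-02 4.41558289e+01]
bar 230 [-20.7  94.2  35.5]
bar 259 [20.6 93.5 34.1]
22.3333
```

View pics/end.png

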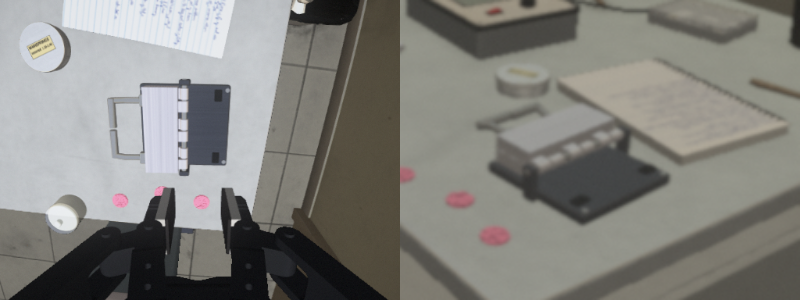

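The pair lies closed and flat (back at z≈44, slope 0.014, both half bars level), with no movement loose and the gripper clear.

```bash
python3 -c "
from rig import finish_job
print(finish_job())"
```

```text
the job is handed in; nothing more can be done
None
```

The job is handed in at about 22 s of the 61 s allowed: the pair lies closed and flat on the empty leaf's side with the formerly empty leaf underneath, and no movement was seen to spill (the closed pockets can't be seen into).

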